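# Pop the loading hatch of the UV curing box

### The job

Open the UV curing box on the repair bench so that the mended phone can be loaded next: with a fingertip, press gently on the round blue pad at the front edge of its hatch, once, until the push-push latch lets go, then take the hand away and let the hatch spring up by itself. Watch it for a good two seconds to be sure that it stays up (a second press would latch it shut again) and finish clear of the box with the hatch standing fully open. Pick nothing up, and leave the phone, pump bottle and tape roll where they are.

Things in the scene. Friction and masses are not known exactly. Their poses are not given: they have to be found in the camera images.
- curing_box: Fixed grey UV curing box with blue corner posts, 240 (x) x 260 (y) x 100 mm high. Origin: centre of its underside, on a 3 mm mat. Its x runs from the control panel (front, towards the robot give or take 35 deg) to the hinge, y left, z up. Panel: the front 68 mm of the deck, knob 11 mm high. Behind it, flush with the deck, the hatch: white frame, amber window, 132 (x) x 190 (y) x 8 mm.
- press_pad: Blue moulded press pad with a white ring, 32 mm across, standing 2 mm proud of the hatch's top face, midway along its front edge: centre 22 mm behind that edge and 110 mm from the hinge line. Origin at the centre of its underside, x and y as the box's; it moves with the hatch.
- pad_top (a point): Centre of the press pad's top face, where the finger goes; moves with the hatch. Hatch shut: 25 mm in front of the box's origin along the box's x, 102 mm above it. Pressed straight down: 3 N for the first 3 mm, where it unlatches, then rubber buffers (about 4 N more per mm), hard stop 7.5 mm down. Pops up when the finger rises.
- hatch_hinge (a point): Middle of the hatch's hinge line (along the box's y), at the hatch's back edge: 85 mm behind the box's origin along its x and 96 mm above it.
- hatch (a joint): Hatch angle, rad: 0 to 0.005 = shut, latched, flush; about -0.026 = unlatches; -0.07 = hard stop below; grows as it opens upward about its back edge; 1.0 = fully open, against a stop. Unlatched and let go, its spring raises it to 1.0 in about a second (its front edge swings up and away from the panel, pushing with up to 3 N) and holds it there. Pushed right down again, it latches shut.
- latch_pin (a joint): Sideways place in m of the small pin inside the push-push latch (hidden under the hatch's front edge; not to be touched): 0 = latched, about 0.008 = released and hatch open, below -0.005 only while the hatch is being pushed shut again.
- phone: Phone, 147 x 72 x 8 mm, silver with a dark screen, lying flat on the mat in front of the box, loose. Origin at the centre of its underside, x along its length.
- pump_bottle: Teal solvent dispenser, 62 x 62 mm, 117 mm high with a steel pump top, standing loose beside the box. Origin at the centre of its underside.
- tape_roll: White roll of film tape, 112 mm across, 50 mm high, hole 76 mm, lying flat and loose beside the box. Origin at the centre of its underside.

How it is judged (in metres and radians):
On the way, in this order (a step that is already met when the one before it is completed fails the run):
1. a finger on the blue pad presses the hatch down into its latch (value of joint hatch below -0.018 rad and contact force between the fingers and press_pad above 1 N), for 0.02 s.
2. the hatch has sprung fully open and stays up, with the robot off the box (value of joint hatch above 0.9 rad and contact force between each of the fingers, the arm and curing_box below 0.2 N), for 1.5 s.
At the end, for the whole second after the job is handed in: The hatch stands open at more than 0.9 rad (fully open is 1.0), at rest, its latch released, after at least 1.5 s open with the robot off the box; phone, pump bottle and tape roll are each within 15 mm of where they began (value of joint hatch above 0.9 rad and velocity of joint hatch between -0.05 and 0.05 rad/s and value of joint latch_pin above 0.004 m and distance of each of phone, pump_bottle, tape_roll from where it was at the start of the episode below 0.015 m); the robot touches nothing.
It fails at once if the hatch is pushed shut again by a second press (value of joint hatch below 0.1 rad and value of joint latch_pin below -0.005 m).
It fails at once if the hatch is lifted or forced by the hand instead of being left to its spring (more than 20 N on it once it is up) (value of joint hatch above 0.3 rad and contact force between the fingers and curing_box above 20 N).
It fails at once if the box is pressed or struck hard (more than 50 N) (contact force between any of the fingers, the arm and curing_box above 50 N).
It fails at once if the phone, pump bottle or tape roll is lifted, carried or shoved more than 15 mm (distance of any of phone, pump_bottle, tape_roll from where it was at the start of the episode above 0.015 m).
It also fails if it takes over 29 s, if anything falls off the work surface, if the arm or the gripper's body presses on something with over 40 N, if the wrist force passes 120 N, or if a joint passes its speed limit or range.

### The arm

A 6-joint arm with a two-finger parallel gripper is mounted at the origin on the work surface. World frame = base frame: x ahead of the robot, y to its left, z up, the work surface at z = 0. Lengths are in mm, angles in rad, forces in N, time in s.
With the tool pointing down it reaches from about 375 to 925 mm from the base axis. Payload 5.7 kg.
Tool frame: the origin (TCP) lies between the finger pads; the fingertips stand 25 mm ahead of it and the grasp point (between the pads) lies 6 mm ahead of it (robot.tips_ahead is the distance from the TCP to the fingertips, in mm); z points along the fingers, x is the direction in which the jaws open and shut, and the axes are right-handed (so a half turn about z gives the same grasp; the last joint's range is limited). The gripper opens to 88 mm and grips with 3 to 60 N. Pads are 20 mm wide; open, the fingers measure 115 mm over their backs; the gripper's body (75 mm by 178 mm) begins 61 mm behind the grasp point.
Start: joints at [-1.406, 0.359, 1.51, -0, 1.272, -0.115], TCP at [165.684, -576.64, 247.623] pointing down, gripper open.
Joint ranges: [-2.97, 2.97], [-1.01, 2.36], [0.21, 2.38], [-0.96, 4.11], [0.2, 2.71], [-2.98, 2.98]. Speed limits (rad/s): [2.39, 2.39, 3.14, 3.14, 3.14, 3.14].

### API

Orientations are given as a unit quaternion [x, y, z, w].
In Python, from workcell import robot gives the robot as it stands. The module is installed in compiled form; this text tells all that it offers.
- The arm moves only by the shell command python3 -m pendant 'ROWS' [FORCE]. ROWS is text: rows parted by semicolons, each of 5 numbers parted by spaces: the shift along the tool's x, y, z in m, then the turn about the tool's z in degrees, then the closure, from 0 (fully open) to 1 (shut). In form: x y z roll claw; .... A call has 1 to 8 rows; each row shifts and turns the pose as measured when the row begins, along the tool's axes as they then stand; what a row does not reach is not made up. A row lasts 1/10 s, in which the tool goes at most 50 mm and 8.59 degrees, less where a joint would pass 70% of its speed; a pose out of reach is approached as far as the arm can. A call with a gripper value outside its range is refused whole. The fingers move at their own pace and stop on an object; FORCE is the grip in N (left out, the last holds). Time passes only in rows, so rows that do not move let the fingers close. It gives the time, the measured TCP pose, the force and the opening at its end, in the units of the state.
- robot.observe(): the state, without advancing time (a new reading comes with each control period).
- robot.grab_frame(name): name is "scene" or "top" or "wrist"; returns (picture, depth): 480x640x3 uint8, red, green, blue; 480x640 float32, mm along the optical axis (not along the pixel's ray), 0 where there is no reading.
- robot.get_calibration(name): a dict with "K" (3x3 intrinsics, pixels), "R" (3x3) and "t" (3): a world point X has camera coordinates R X + t. Camera axes: x right, y down, z forward; pixel columns grow to the right and rows downward; lengths in mm; the calibration is good to about 2 mm. A picture is of the moment at which its call begins: read the wrist's pose just before it. get_calibration takes no time and is no camera call; for the wrist camera it gives the pose at the moment of the call.
- robot.hand_in(): hands the job in, once; it reports no verdict.
The state is a dict: "time": time; "q": joint angles; "qd": joint speeds; "tau": joint torques, N m; "ee_pos": TCP position; "ee_rot": TCP orientation; "ft_force": force on the tool from outside, world axes, zero at the start; "wrist_torque": the same for the moment, N m; "grip_width": finger opening in mm.
Only numpy, scipy, OpenCV 4.12 (cv2) and the standard library are available. Lean on these libraries where they do the work, as an engineer would, in place of code of your own. Each camera call takes 0.05 s, during which the arm holds its last target.

## Working session

There is one attempt and no reset: what is moved stays moved. The work goes in short steps, Python scripts to look and compute and a shell command to move; the robot and the scene stay as the last step left them, time stands still between calls to the robot, and variables do not carry over. Pictures are saved under pics/ and viewed, and the job is handed in when it is done.

```bash
mkdir -p pics; python3 - <<'E'
from workcell import robot
import cv2,numpy as np
s=robot.observe();print(s)
for n in("scene","top"):
    p,d=robot.grab_frame(n);cv2.imwrite(f"pics/{n}0.png",p[:,:,::-1]);np.savez(f"{n}0.npz",p=p,d=d,**robot.get_calibration(n))
E
```

```text
{'time': 0.0, 'q': array([-1.40608973e+00,  3.59498965e-01,  1.51140376e+00,  1.65382422e-06,
        1.27251779e+00, -1.15072295e-01]), 'qd': array([-2.35636800e-05, -6.11147721e-04,  1.23271564e-04, -2.13769926e-03,
       -1.15579141e-04, -1.81344553e-03]), 'tau': array([-9.61907754e-04, -5.15384960e+01, -2.70724136e+01,  6.71654195e-02,
        3.50167416e-02, -1.34220859e-04]), 'ee_pos': array([ 165.58970332, -576.03352816,  246.82407403]), 'ee_rot': array([ 7.98793344e-01, -6.01604819e-01, -6.61538111e-04, -6.30582592e-04]), 'ft_force': array([ 0.01413039,  0.10645187, -0.36487784]), 'wrist_torque': array([ 4.19869170e-02, -9.67262428e-05,  4.21342440e-02]), 'grip_width': 87.63368531366571}
```

View pics/scene0.png

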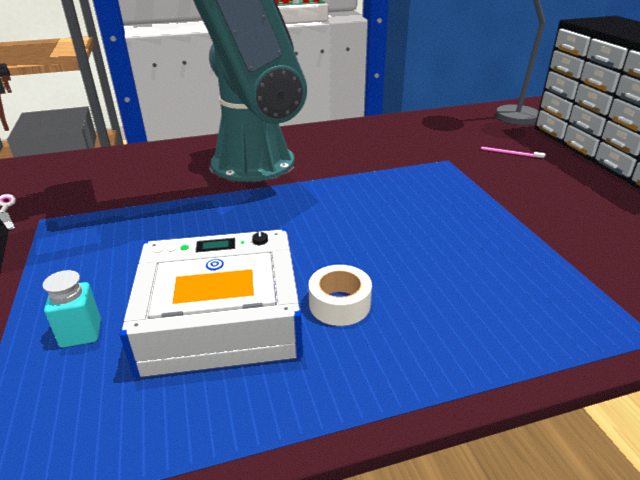

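View pics/top0.png

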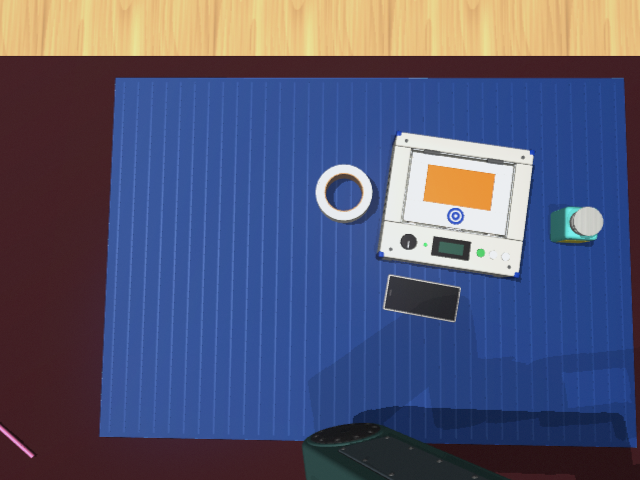

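The scene view shows the shut box seen from its hinge side, with the bottle to the left and the tape to the right. In the top view the pad is at about (455,216) and the box's corner posts are at about (399,134), (531,153), (518,275) and (380,255). The phone is at (422,298), the tape at (344,193) and the bottle at (578,223).

```bash
cat > h.py <<'E'
import numpy as np
def ray(c,u,v,z):
    K,R,t=c['K'],c['R'],c['t'];d=R.T@np.linalg.solve(K,[u,v,1.]);o=-R.T@t
    return o+d*(z-o[2])/d[2]
def dep(c,u,v):
    d=np.median(c['d'][int(v)-1:int(v)+2,int(u)-1:int(u)+2]);return c['R'].T@(np.linalg.solve(c['K'],[u,v,1.])*d-c['t'])
E
python3 - <<'E'
from h import *; import cv2
for n,(x0,y0,x1,y1) in(("top",(438,200,474,232)),("scene",(200,255,230,274))):
    c=np.load(n+"0.npz");hsv=cv2.cvtColor(c['p'],cv2.COLOR_RGB2HSV)
    m=cv2.inRange(hsv,(100,90,40),(130,255,255));s=np.zeros_like(m);s[y0:y1,x0:x1]=m[y0:y1,x0:x1]
    cs,_=cv2.findContours(s,cv2.RETR_EXTERNAL,cv2.CHAIN_APPROX_NONE)
    k=max(cs,key=cv2.contourArea);(u,v),ax,an=cv2.fitEllipse(k)
    print(n,u,v,ax,ray(c,u,v,105),dep(c,u,v))
    print('cam',-c['R'].T@c['t'])
c=np.load("top0.npz")
P={}
for nm,u,v,z in(("BL",399,134,103),("BR",531,153,103),("FR",518,275,103),("FL",380,255,103),("phone",422,298,11),("tape",344,193,53),("bottle",590,221,120)):
    P[nm]=ray(c,u,v,z);print(nm,P[nm].round(),dep(c,u,v).round())
# amber window direction
hsv=cv2.cvtColor(c['p'],cv2.COLOR_RGB2HSV);m=cv2.inRange(hsv,(8,150,120),(25,255,255));m[:130]=0;m[260:]=0;m[:,:400]=0;m[:,540:]=0
k=max(cv2.findContours(m,0,1)[0],key=cv2.contourArea);b=cv2.boxPoints(cv2.minAreaRect(k))
print([ray(c,*q,103).round(1) for q in b])
E
```

```text
top 455.0118713378906 215.59632873535156 (15.446161270141602, 16.015993118286133) [ 596.58151035 -162.35888585  105.        ] [ 596.50494757 -162.23866971  105.63513105]
cam [ 462.50870425   48.15743509 1217.20882126]
scene 214.3196258544922 263.8995056152344 (9.743521690368652, 16.689167022705078) [ 601.00476603 -162.78056674  105.        ] [ 598.78648406 -162.72809667  103.39722303]
cam [1313.4215974  -179.63169953  619.74308055]
BL [751. -59. 103.] [752. -59. 102.]
BR [ 716. -305.  103.] [ 716. -305.  104.]
FR [ 488. -277.  103.] [ 488. -277.  103.]
FL [522. -23. 103.] [522. -23. 104.]
phone [ 442. -113.   11.] [ 442. -113.   12.]
tape [646.  44.  53.] [654.  44.   2.]
bottle [ 587. -404.  120.] [ 587. -404.  119.]
[array([ 625.9, -103.2,  103. ]), array([ 694. , -113.3,  103. ]), array([ 676.2, -237. ,  103. ]), array([ 608.5, -226.3,  103. ])]
```

Two-view pad centre is about (597–599, -162.5) at z 105, and the box corners put it at (594.5, -162), so the two agree. The box's yaw is about -9°. I'll close the fingers and travel over there.

```bash
python3 -m pendant '-0.022 -0.042 0 0 1;-0.022 -0.042 0 0 1;-0.022 -0.042 0 0 1;-0.022 -0.042 0 0 1;-0.022 -0.042 0 0 1;-0.022 -0.042 0 0 1;-0.022 -0.042 0 0 1;-0.022 -0.042 0 0 1' 20
cat > w.py <<'E'
from workcell import robot
import numpy as np
from scipy.spatial.transform import Rotation as Ro
s=robot.observe();R=Ro.from_quat(s['ee_rot']).as_matrix()
print(s['time'],s['ee_pos'].round(1),s['ft_force'].round(2),s['grip_width'],R[:,2].round(3))
print('tool shift to pad, TCP z145 / tip z', (R.T@(np.array([597,-162.4,145])-s['ee_pos'])).round(1),(s['ee_pos']+robot.tips_ahead*R[:,2]).round(1), robot.tips_ahead)
E
python3 w.py
```

```text
time: 0.9
ee_pos: [444.6, -309.9, 243.7]
ee_rot: [0.795, -0.606, -0.002, 0.0]
ft_force: [-0.2, -0.2, -0.0]
grip_width: 27.2
0.9 [ 444.6 -309.9  243.7] [-0.2  -0.18 -0.  ] 27.20005325695003 [-0.003  0.002 -1.   ]
tool shift to pad, TCP z145 / tip z [-101.4 -186.3   98.6] [ 444.5 -309.8  218.7] 25.0
```

```bash
python3 -m pendant '-0.021 -0.038 0.005 2 1;-0.021 -0.038 0.005 2 1;-0.021 -0.038 0.005 2 1;-0.021 -0.038 0.005 1 1;-0.015 -0.028 0.02 0 1;0 0 0.02 0 1;0 0 0 0 1' 20
python3 w.py; python3 - <<'E'
from workcell import robot
import cv2
p,d=robot.grab_frame("scene");cv2.imwrite("pics/s1.png",cv2.resize(p[200:380,120:360],None,fx=3,fy=3)[:,:,::-1])
E
```

```text
time: 1.6
ee_pos: [609.8, -163.1, 180.0]
ee_rot: [0.758, -0.653, -0.002, -0.0]
ft_force: [-0.5, 0.1, 0.1]
grip_width: 0.6
1.6 [ 609.8 -163.1  180. ] [-0.51  0.09  0.07] 0.5787787432876914 [-0.003  0.004 -1.   ]
tool shift to pad, TCP z145 / tip z [-2.5 12.4 35.1] [ 609.7 -163.   155. ] 25.0
```

View pics/s1.png

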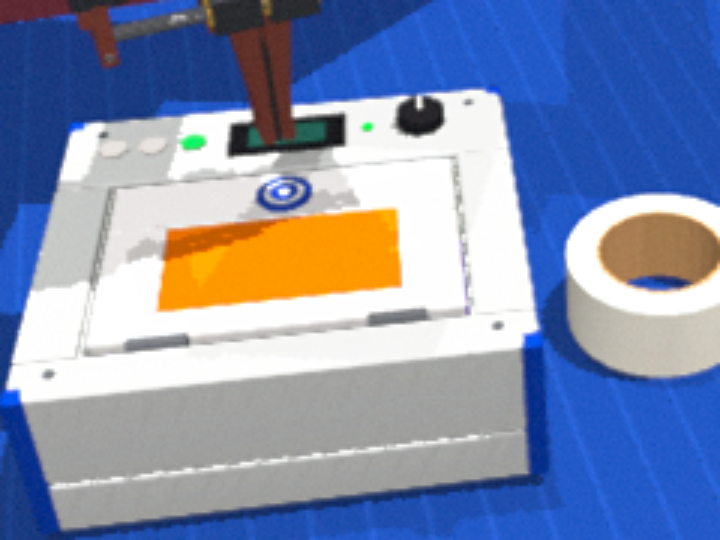

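The shut fingertips show at about (275,140) in the crop, about 50 mm above the pad, which is at (284,193). I'll centre over the pad and come down to a hover 15 mm above it.

```bash
python3 -m pendant '-0.0025 0.0125 0 0 1;0 0 0.015 0 1;0 0 0.015 0 1;0 0 0 0 1' 20
python3 w.py; python3 - <<'E'
from workcell import robot
import cv2
p,d=robot.grab_frame("scene");cv2.imwrite("pics/s2.png",cv2.resize(p[210:310,150:290],None,fx=5,fy=5)[:,:,::-1])
E
python3 w.py
```

```text
time: 2.05
ee_pos: [597.4, -165.4, 154.0]
ee_rot: [0.757, -0.654, 0.0, -0.001]
ft_force: [-0.4, -0.2, -0.3]
grip_width: 0.2
2.05 [ 597.4 -165.4  154. ] [-0.45 -0.16 -0.27] 0.187163974231715 [ 0.002  0.002 -1.   ]
tool shift to pad, TCP z145 / tip z [-3. -0.  9.] [ 597.5 -165.4  129. ] 25.0
2.1 [ 598.2 -165.7  155. ] [-0.32  0.32  1.36] 0.8385647810767062 [ 0.004  0.001 -1.   ]
tool shift to pad, TCP z145 / tip z [-3.4  0.7 10. ] [ 598.2 -165.7  130. ] 25.0
```

View pics/s2.png

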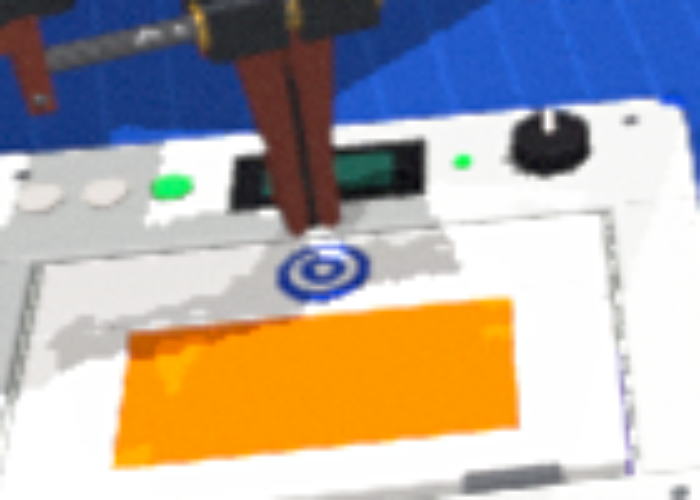

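The fingertips are above the pad, about 3 mm to its side. I'll correct that and go down to 5–8 mm above it.

```bash
python3 -m pendant '-0.003 0 0.010 0 1;0 0 0.006 0 1;0 0 0 0 1' 20
python3 w.py
```

```text
time: 2.4
ee_pos: [598.7, -163.5, 139.5]
ee_rot: [0.756, -0.654, 0.002, -0.002]
ft_force: [0.2, 0.7, -0.3]
grip_width: 0.5
2.4 [ 598.7 -163.5  139.5] [ 0.24  0.74 -0.3 ] 0.4507367830339201 [ 0.006 -0.    -1.   ]
tool shift to pad, TCP z145 / tip z [-1.3  1.5 -5.5] [ 598.9 -163.5  114.5] 25.0
```

Tip is at z 114.5 and centred within 2 mm. Now I'll step down in small moves, watching the force.

```bash
python3 -m pendant '-0.001 0.001 0.004 0 1;0 0 0.003 0 1;0 0 0 0 1' 20
```

```text
time: 2.7
ee_pos: [597.8, -162.5, 132.0]
ee_rot: [0.756, -0.654, 0.003, -0.002]
ft_force: [0.3, 0.2, 0.4]
grip_width: 0.2
```

```bash
python3 -m pendant '0 0 0.002 0 1;0 0 0.002 0 1' 20;python3 -m pendant '0 0 0.0015 0 1' 20
```

```text
time: 2.9
ee_pos: [598.0, -162.6, 128.5]
ee_rot: [0.757, -0.654, 0.003, -0.002]
ft_force: [-1.2, 0.5, 2.5]
grip_width: 0.1
time: 3.0
ee_pos: [598.0, -162.6, 127.1]
ee_rot: [0.757, -0.654, 0.003, -0.002]
ft_force: [-1.0, 0.4, 3.6]
grip_width: 0.4
```

```bash
python3 -m pendant '0 0 0.0015 0 1' 20;python3 w.py
```

```text
time: 3.1
ee_pos: [598.0, -162.6, 126.0]
ee_rot: [0.757, -0.654, 0.003, -0.002]
ft_force: [-2.3, 0.6, 8.2]
grip_width: 0.4
3.1 [ 598.  -162.6  126. ] [-2.3   0.59  8.24] 0.4162094953842172 [ 0.007 -0.001 -1.   ]
tool shift to pad, TCP z145 / tip z [ -0.3   0.8 -19. ] [ 598.1 -162.6  101. ] 25.0
```

8.2 N at about 4.2 mm of travel is past the unlatch point and onto the buffers. I'll hold briefly, then retreat fast, up and back towards the robot.

```bash
python3 -m pendant '0 0 0 0 1;0 0 -0.045 0 1;0 0.015 -0.045 0 1;0 0.03 -0.035 0 1;0 0.04 -0.025 0 1;0 0.04 -0.02 0 1;0 0.03 0 0 1;0 0 0 0 1' 20;python3 w.py; python3 - <<'E'
from workcell import robot
import cv2
p,d=robot.grab_frame("scene");cv2.imwrite("pics/s3.png",p[:,:,::-1])
E
```

```text
time: 3.9
ee_pos: [440.4, -186.1, 300.5]
ee_rot: [0.757, -0.653, 0.005, -0.002]
ft_force: [0.3, 0.1, -0.3]
grip_width: 0.3
3.9 [ 440.4 -186.1  300.5] [ 0.31  0.14 -0.26] 0.3063661723945734 [ 0.009 -0.003 -1.   ]
tool shift to pad, TCP z145 / tip z [  -1.2 -157.   156.9] [ 440.6 -186.2  275.5] 25.0
```

View pics/s3.png

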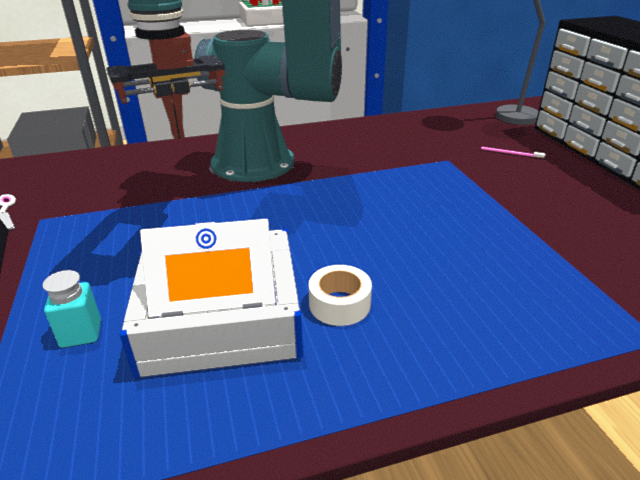

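The hatch is rising by itself: the pad has moved to (206,238), and the hand is well clear near (170,90). I'll wait over two seconds and watch.

```bash
for i in 1 2 3 4; do python3 -m pendant '0 0 0 0 1;0 0 0 0 1;0 0 0 0 1;0 0 0 0 1;0 0 0 0 1;0 0 0 0 1;0 0 0 0 1;0 0 0 0 1' >/dev/null; done; python3 w.py; python3 - <<'E'
from workcell import robot
import cv2,numpy as np
from h import *
for n in("scene","top"):
    p,d=robot.grab_frame(n);cv2.imwrite(f"pics/{n}4.png",p[:,:,::-1]);np.savez(f"{n}4.npz",p=p,d=d,**robot.get_calibration(n))
E
```

```text
7.15 [ 446.2 -186.1  298.9] [-0.6  -0.57  0.64] 0.37685889855836485 [ 0.011 -0.002 -1.   ]
tool shift to pad, TCP z145 / tip z [  -1.7 -151.   155.5] [ 446.5 -186.2  273.9] 25.0
```

View pics/scene4.png

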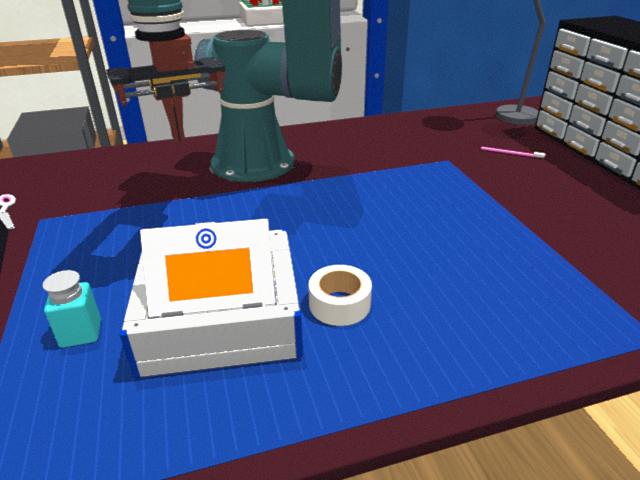

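View pics/top4.png

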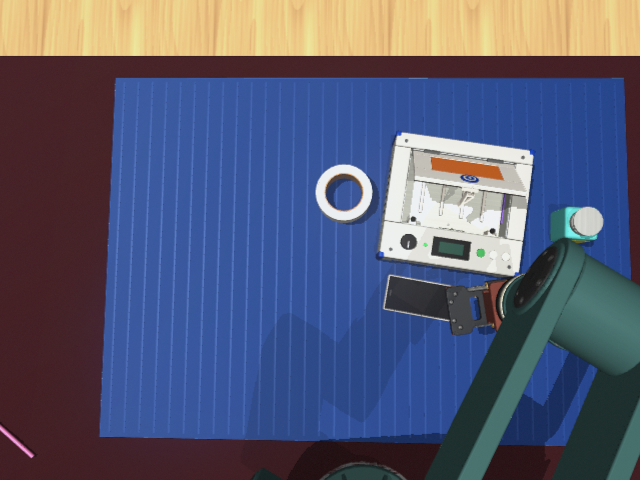

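The hatch stands open in both views. In the top view the pad is at about (469,178), and the tape, phone and bottle look unmoved. Next I'll check the angle from depth and compare against the first frames.

```bash
python3 - <<'E'
from h import *
c=np.load("scene4.npz");p=dep(c,206,238);t=dep(np.load("top4.npz"),469,178);print(p.round(1),t.round(1))
yaw=-np.radians(8.7);h=np.array([597+110*np.cos(yaw),-162.4+110*np.sin(yaw),99])
for q in(p,t):
    r=np.hypot(*(q-h)[:2]);print('angle approx',np.arctan2(q[2]-h[2],r)-np.arctan2(6,110),'rad; radius',np.hypot(r,q[2]-h[2]))
import cv2
for n,box in(("scene",(310,262,375,328)),("scene",(40,268,105,350)),("top",(310,160,378,226)),("top",(546,200,606,234)),("top",(380,272,440,318))):
    a,b=np.load(n+"0.npz")['p'],np.load(n+"4.npz")['p'];x,y,X,Y=box
    g=[cv2.cvtColor(i[y:Y,x:X],cv2.COLOR_RGB2GRAY).astype(np.float32) for i in(a,b)];print(n,box,cv2.phaseCorrelate(*g)[0])
E
```

```text
[ 654.2 -170.2  193.6] [ 650.5 -169.1  197.8]
angle approx 1.0111306097925223 rad; radius 108.1447561638081
angle approx 0.9995293612270656 rad; radius 113.64418947269348
scene (310, 262, 375, 328) (-0.025054232363530105, 0.03113934948335384)
scene (40, 268, 105, 350) (-0.006327111288875642, 0.015178970206250142)
top (310, 160, 378, 226) (0.007994676844241155, -8.890480907552956e-05)
top (546, 200, 606, 234) (0.01561664214164793, 0.011012446255843855)
top (380, 272, 440, 318) (0.017759952500764342, -0.014483821063535629)
```

The hatch is at about 1.0 rad and nothing else moved, so I'm handing in.

```bash
python3 -c "
from workcell import robot
print(robot.hand_in())"
```

```text
the job is handed in; nothing more can be done
None
```

I pressed the blue pad once with the closed fingertips, to about 4 mm down and 8 N. The hatch sprang up by itself as I drew the hand up and back towards the robot. I watched it for a little over 3 s and handed the job in at about 7.3 s.

- **Hatch:** the last check, from depth in both cameras, put it at about 1.00–1.01 rad, fully open. The pad sat at the same pixel in the pictures at 3.9 s and 7.2 s.
- **Loose items:** the tape roll, pump bottle and phone had shifted less than 0.1 pixel since the start. The phone was partly hidden by the hand in the last top view, so only its visible end was checked.
- **Hand:** it finished with the fingertips at about z = 274 mm, in front of the box and clear of everything. The wrist force was at noise level.
- **Not checked directly:** I could not read the latch pin or the contact forces. I take the latch as released because the hatch stayed up. No check failed; the pad's position agreed between views to within 2–4 mm.

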